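# Clamp an old hard drive in the dismantling jig

### The job

Clamp the scrap hard drive in its jig: with the back of a finger, push the blue strap round over the drive until it rests against its stop, and only then push the red cam lever down until it lies flat so that the foot presses on the drive. Leave the drive in its nest, do not disturb the screwdriver, jar or mouse, and finish clear of everything.

Things in the scene. Friction and masses are not known exactly. Their poses are not given: they have to be found in the camera images.
- jig: Plywood board 225 x 200 x 12 mm, fixed to the table, with a nest of low aluminium rails (top 24 mm above the table) in which the hard drive lies. Origin: centre of the underside, on the table; x: from the pivot post towards the stop post, y: the side from which the strap swings in, z up. In this frame the strap's pivot is at x = -85, y = 0 mm; a steel stop post (16 mm across, 62 mm tall) stands at x = 90, y = -18.5 mm.
- strap (a joint): Angle (rad) of the blue clamp strap about its upright pivot. 0 = fully over: it lies along the jig's +x, across the drive, against the stop. At 1.57 it points along the jig's +y, parked aside; it starts between 0.7 and 1.4. The hinge is slightly stiff (about 1 N pushed at the free end) and stays where it is left.
- strap_pivot (a point): Point on the strap's upright pivot axis, at half the strap's height (57 mm above the table). The strap is a straight level bar 182 mm long from here to its free end, 20 mm wide, 14 mm tall: underside 50 mm, top 64 mm above the table (12 mm above the drive's top).
- strap_end (a point): Point in the middle of the strap's section, 160 mm from the pivot, near its free end: the bare place to push on its side (faces 10 mm either side). The red lever stands nearer the pivot and keeps within 105 mm of it.
- lever (a joint): Angle (rad) of the red cam lever above flat. 0 = fully down, level above the strap and pointing towards the strap's pivot; it starts raised at 0.75 to 0.95. Its friction (about 0.3 N m) holds it where it is left; about 6 N pushes it down at 55 mm from its axle, a little more at the end as the foot takes up. Pressing straight down on it works.
- lever_axle (a point): The lever's level axle, across the strap, 85 mm from the strap's pivot and 80 mm above the table. The lever is 110 mm long from here: a bare steel bar for the first 48 mm, then a red grip 18 mm wide and 10 mm thick. When down its top is 85 mm above the table; raised, its tip is up to 172 mm above the table.
- lever_tip (a point): Point on the upper face of the red grip, 105 mm from the axle, on the lever's midline (5 mm from its end).
- press_foot: Round black rubber foot 20 mm across under the strap, below the lever's axle. Origin: centre of its underside. With the lever up it hangs 3 to 5 mm above the drive top and the lever drives it down about 6 mm, on to the drive.
- drive: Scrap hard drive, metal block 102 x 147 x 26 mm (jig x, y, z), about 0.55 kg, loose in the nest on the jig board. Origin: centre of its underside, 12 mm above the table; its top is 38 mm above the table.
- screwdriver: Loose screwdriver lying on the table beside the jig. Leave alone. About 200 mm long and 26 mm thick, red handle. Origin: about the middle of its length, at its underside.
- screw_jar: Loose small glass jar with a black cap, 52 mm across, 75 mm tall, standing beside the jig. Leave alone. Origin: centre of its underside.
- mouse: Loose grey computer mouse 105 x 60 x 34 mm lying beside the jig. Leave alone. Origin: centre of its underside.
Mind the look-alikes: they are no part of the job. Several things have the shape of the drive; the one meant has the colours described above.

How it is judged:
By the outcome, as a careful person would: the job done as asked, in the order asked, and still so for the second after the job is handed in, with the robot touching nothing.
It also fails if it takes over 56 s, if anything falls off the work surface, if the arm or the gripper's body presses on something with over 40 N, if the wrist force passes 120 N, or if a joint passes its speed limit or range.

### The arm

A 6-joint arm with a two-finger parallel gripper is mounted at the origin on the work surface. World frame = base frame: x ahead of the robot, y to its left, z up, the work surface at z = 0. Lengths are in m, angles in degrees, forces in N, time in s.
With the tool pointing down it reaches from about 0.35 to 1 m from the base axis. Payload 7.1 kg.
Tool frame: the origin (TCP) lies between the finger pads; the fingertips stand 11 mm ahead of it and the grasp point (between the pads) lies 8 mm behind it; z points along the fingers, y is the line along which they close (so a half turn about z gives the same grasp; the last joint's range is limited). The gripper opens to 85 mm and grips with 20 to 120 N. Pads are 22 mm wide; open, the fingers measure 114 mm over their backs; the gripper's body (76 mm by 85 mm) begins 54 mm behind the grasp point. The pads swing forward as they close: fully open they stand 13 mm farther back than shut.
Start: joints at [-65.947, 24.242, 93.386, -0, 62.372, -1.089], TCP at [0.266, -0.566, 0.242] pointing down, gripper open.
Joint ranges: [-172.04, 172.04], [-51.8, 120.97], [4.93, 147.93], [-75.15, 255.16], [6.16, 154.13], [-145.62, 145.62]. Speed limits (degrees/s): [136.94, 136.94, 172.46, 180, 180, 180].

### API

Orientations are given as [roll, pitch, yaw] about the fixed x, y, z axes, in that order (R = Rz(yaw) Ry(pitch) Rx(roll)).
In Python, from station import * gives the robot as it stands.
- The arm moves only by the shell command python3 -m creep 'ROWS'. ROWS is JSON, one flat list of numbers, 7 for each row, row after row: the turn, a rotation vector about the world's x, y, z in degrees, then the shift along the world's x, y, z in cm, then the finger opening in cm, from 0 to 8.54. In form: [rx, ry, rz, dx, dy, dz, claw, rx, ry, rz, dx, dy, dz, claw, ...]. A call has 1 to 5 rows; each row shifts and turns the commanded pose from where the row before left it; what a row does not reach is not made up. A row lasts 1/8 s, in which the tool goes at most 62.5 mm and 10.7 degrees, less where a joint would pass 70% of its speed; a pose out of reach is approached as far as the arm can. A call is refused whole if a number of a shift passes 6.25 or a number of a turn 10.7, either way. A call with a gripper value outside its range is refused whole. The fingers move at their own pace and stop on an object; the grip force is fixed at half the most. Time passes only in rows, so rows that do not move let the fingers close. It gives the time, the measured TCP pose, the force, the opening and the grip force at its end, in the units of the state.
- get_state(): the state, without advancing time (a new reading comes with each control period).
- read_camera(name): name is "scene" or "side" or "wrist"; returns the picture (400x640x3 uint8, red, green, blue); there is no depth.
- camera_params(name): a dict with "fx", "fy", "cx", "cy" (pixels), "R" (3x3) and "t" (3): a world point X has camera coordinates R X + t. Camera axes: x right, y down, z forward; pixel columns grow to the right and rows downward; lengths in m; the calibration is good to about 2 mm. The wrist camera is an equidistant fisheye: a pixel r from the principal point sees the ray r / f radians off the axis. A picture is of the moment at which its call begins: read the wrist's pose just before it. camera_params takes no time and is no camera call; for the wrist camera it gives the pose at the moment of the call.
- finish_job(): hands the job in; it is judged then, once.
The state is a dict: "time": time; "qpos": joint angles; "joint_velocities": joint speeds; "joint_efforts": joint torques, N m; "ee_pos": TCP position; "ee_rot": TCP orientation; "wrist_force": force on the tool from outside, world axes, zero at the start; "wrist_torque": the same for the moment, N m; "grip_width": finger opening in m; "finger_force": force on a finger pad.
Only numpy, scipy, OpenCV 4.12 (cv2) and the standard library are available. Lean on these libraries where they do the work, as an engineer would, in place of code of your own. Each camera call takes 0.05 s, during which the arm holds its last target. There are 200 camera calls.

## Working session

There is one attempt and no reset: what is moved stays moved. The work goes in short steps, Python scripts to look and compute and a shell command to move; the robot and the scene stay as the last step left them, time stands still between calls to the robot, and variables do not carry over. Pictures are saved under pics/ and viewed, at most 10 in all, crops included, and the job is handed in when it is done.

```bash
mkdir -p pics; python3 - <<'E'
from station import *
import cv2
for n in("scene","side"):
    cv2.imwrite(f"pics/{n}0.png",read_camera(n)[:,:,::-1])
s=get_state();print(s["time"],s["ee_pos"],s["ee_rot"],s["grip_width"])
E
```

```text
0.1 [ 0.26535963 -0.56532475  0.24162743] [-1.79920346e+02 -3.51500183e-04  2.51422640e+01] 0.08559546854360156
```

View pics/scene0.png

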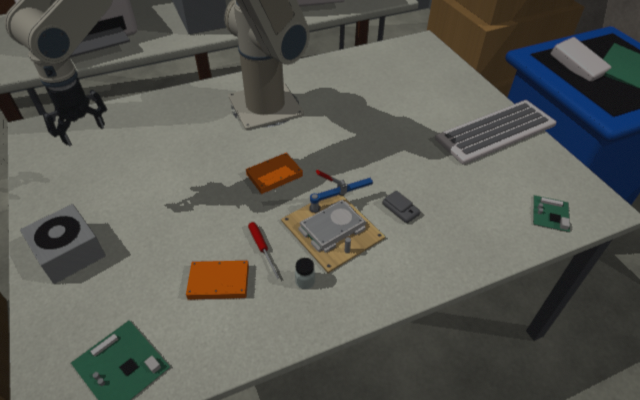

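View pics/side0.png

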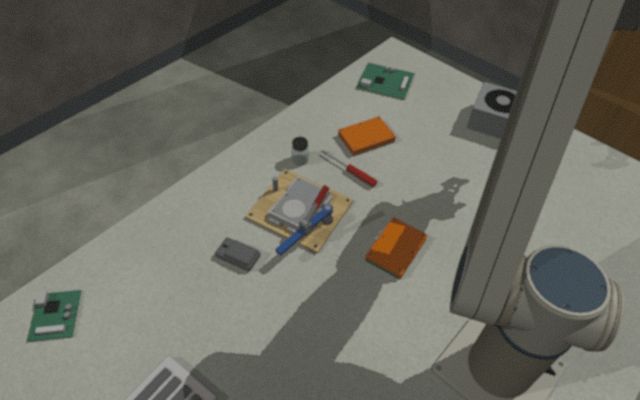

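The jig is at about (335,230) in the scene picture and (300,208) in the side picture. I'll enlarge both.

```bash
python3 - <<'E'
import cv2
for n,(x,y) in dict(scene=(235,150),side=(210,125)).items():
    c=cv2.imread(f"pics/{n}0.png")[y:y+150,x:x+200]
    cv2.imwrite(f"pics/{n}0c.png",cv2.resize(c,None,fx=4,fy=4,interpolation=cv2.INTER_CUBIC))
E
```

```text
(no output)
```

View pics/scene0c.png

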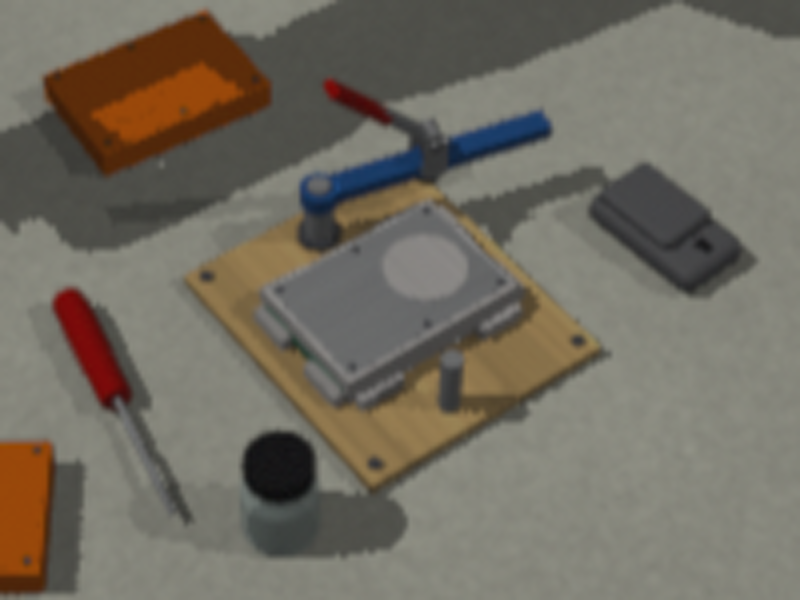

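View pics/side0c.png

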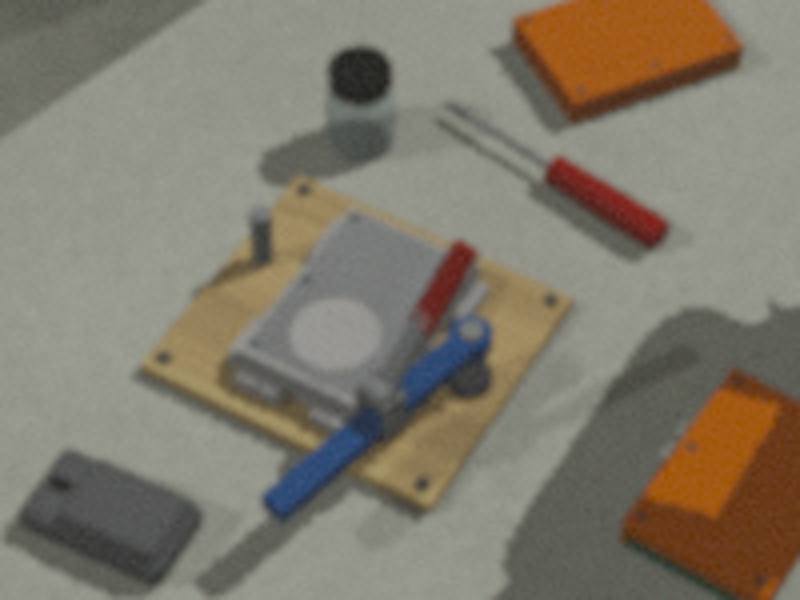

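In the scene crop, the board corners are at (187,278), (373,488) and (605,350), the strap hub is at (319,186), its end at (546,118), the stop top at (452,355) and the lever end at (328,86). The side crop shows the corners at (140,368), (300,178), (574,300) and (425,508), the hub at (471,330), the strap end at (274,500) and the stop top at (262,214). The jar is beyond the −y edge, near the stop corner. The mouse is off the +x/+y corner.

```bash
cat > h.py <<'E'
import numpy as np
from station import *
from scipy.optimize import least_squares
OFF=dict(scene=(235,150),side=(210,125))
def proj(n,X):
    p=camera_params(n);c=np.array(p["R"])@X+np.array(p["t"])
    return np.array([p["fx"]*c[0]/c[2]+p["cx"],p["fy"]*c[1]/c[2]+p["cy"]])
def px(n,uv): return np.array(OFF[n])+(np.array(uv)+.5)/4-.5
def W(q,p):
    c,s=np.cos(q[2]),np.sin(q[2]);return np.array([q[0]+c*p[0]-s*p[1],q[1]+s*p[0]+c*p[1],p[2]])
def st(a,r,z,l=0): return [-.085+r*np.cos(a)-l*np.sin(a),r*np.sin(a)+l*np.cos(a),z]
def lev(a,b,r=.110): # top of grip end
    h=r*np.cos(b)-.005*np.sin(b); return st(a,.085-h,.080+r*np.sin(b)+.005*np.cos(b))
E
python3 - <<'E'
from h import *
J=[("scene",(187,278),(-.1125,-.1,.012)),("scene",(373,488),(.1125,-.1,.012)),("scene",(605,350),(.1125,.1,.012)),
("scene",(452,355),(.09,-.0185,.062)),("side",(140,368),(.1125,.1,.012)),("side",(300,178),(.1125,-.1,.012)),("side",(574,300),(-.1125,-.1,.012)),("side",(425,508),(-.1125,.1,.012)),("side",(262,214),(.09,-.0185,.062))]
S=[("scene",(546,118)),("side",(274,500))]
L=[("scene",(328,86)),("side",(466,246))]
def f(q):
    r=[proj(n,W(q,p))-px(n,u) for n,u,p in J]
    r+=[proj(n,W(q,st(q[3],.182,.064)))-px(n,u) for n,u in S]
    r+=[proj(n,W(q,lev(q[3],q[4])))-px(n,u) for n,u in L]
    return np.concatenate(r)
b=min((least_squares(f,[.6,.0,y,1.,.85]) for y in np.radians([-150,-90,-30,30,90,150])),key=lambda r:r.cost)
q=b.x;print(q,np.degrees(q[2:]),b.cost);print(np.round(b.fun.reshape(-1,2),1))
np.save("q.npy",q)
print("pivot",W(q,(-.085,0,.057)),"stop",W(q,(.09,-.0185,.06)))
for a in (q[3],.6,.3,0): print(a,"end",W(q,st(a,.16,.057)),"push+",W(q,st(a,.16,.057,.01)))
print("lever",W(q,lev(q[3],q[4],.105)),W(q,lev(0,q[4],.105)),W(q,lev(0,0,.08)))
def grd(n,uv,z):
    return least_squares(lambda x:proj(n,np.array([*x,z]))-np.array(uv),[.6,0]).x
for nm,n,u,z in [("jar","scene",(280,463),.075),("jar","side",(360,72),.075),("mouse","scene",(660,210),.034),("mouse","side",(115,510),.03),("sdH","scene",(70,300),.013),("sdT","scene",(185,520),.01)]:
    print(nm,grd(n,px(n,u),z))
E
```

```text
Traceback (most recent call last):
  File "h.py", line 6, in proj
    p=camera_params(n);c=np.array(p["R"])@X+np.array(p["t"])
ValueError: time passes only in moves, steps and waits
```

```bash
sed -i 's/    p=camera_params(n);c=/    p=CP[n];c=/; s/^OFF=/CP={n:camera_params(n) for n in ("scene","side")}\nOFF=/' h.py
cat > fit.py <<'E'
from h import *
J=[("scene",(187,278),(-.1125,-.1,.012)),("scene",(373,488),(.1125,-.1,.012)),("scene",(605,350),(.1125,.1,.012)),
("scene",(452,355),(.09,-.0185,.062)),("side",(140,368),(.1125,.1,.012)),("side",(300,178),(.1125,-.1,.012)),("side",(574,300),(-.1125,-.1,.012)),("side",(425,508),(-.1125,.1,.012)),("side",(262,214),(.09,-.0185,.062))]
S=[("scene",(546,118)),("side",(274,500))]
L=[("scene",(328,86)),("side",(466,246))]
def f(q):
    r=[proj(n,W(q,p))-px(n,u) for n,u,p in J]
    r+=[proj(n,W(q,st(q[3],.182,.064)))-px(n,u) for n,u in S]
    r+=[proj(n,W(q,lev(q[3],q[4])))-px(n,u) for n,u in L]
    return np.concatenate(r)
b=min((least_squares(f,[.6,.0,y,1.,.85]) for y in np.radians([-150,-90,-30,30,90,150])),key=lambda r:r.cost)
q=b.x;print(q,np.degrees(q[2:]),b.cost);print(np.round(b.fun.reshape(-1,2),1).tolist())
np.save("q.npy",q)
print("pivot",W(q,(-.085,0,.057)),"stop",W(q,(.09,-.0185,.06)))
for a in (q[3],.6,.3,0): print(a,"end",W(q,st(a,.16,.057)),"push+",W(q,st(a,.16,.057,.01)))
print("lever",W(q,lev(q[3],q[4],.105)),W(q,lev(0,q[4],.105)),W(q,lev(0,0,.08)))
def grd(n,uv,z):
    return least_squares(lambda x:proj(n,np.array([*x,z]))-np.array(uv),[.6,0]).x
for nm,n,u,z in [("jar","scene",(280,463),.075),("jar","side",(360,72),.075),("mouse","scene",(660,210),.034),("mouse","side",(115,510),.03),("sdH","scene",(70,300),.013),("sdT","scene",(185,520),.01)]:
    print(nm,grd(n,px(n,u),z))
E
python3 fit.py
```

```text
[ 0.62407844 -0.01516571  0.22404595  1.34928094  0.73723022] [12.83688748 77.30810344 42.24018015] 10.301267488269296
[[-0.7, -1.7], [-0.1, -1.2], [-0.4, -1.7], [0.3, 0.3], [-0.6, -1.5], [-0.5, -1.4], [0.0, -1.0], [1.0, -0.5], [-0.7, -0.7], [0.6, -0.9], [-1.1, 0.9], [0.5, 0.1], [0.5, -0.7]]
pivot [ 0.54120289 -0.03405069  0.057     ] stop [ 0.71593929 -0.01320746  0.06      ]
1.349280943486993 end [0.540798  0.1259488 0.057    ] push+ [0.53079803 0.12592349 0.057     ]
0.6 end [0.64988408 0.08337332 0.057     ] push+ [0.64254508 0.0901659  0.057     ]
0.3 end [0.67973117 0.04601127 0.057     ] push+ [0.67472729 0.05466928 0.057     ]
0 end [0.69720393 0.00149751 0.057     ] push+ [0.69498217 0.01124758 0.057     ]
lever [ 0.541176   -0.02342452  0.15428686] [ 0.5515635  -0.0316898   0.15428686] [ 0.54607792 -0.03293981  0.085     ]
jar [ 0.75906517 -0.15313313]
jar [ 0.75016511 -0.14709583]
mouse [0.63362177 0.19341103]
mouse [0.62409353 0.20270045]
sdH [ 0.53120719 -0.22081091]
sdT [ 0.73339655 -0.20958408]
```

```bash
python3 -m creep '[0,0,4.3,1.6,4.6,0,0, 0,0,4.3,1.6,4.6,0,0, 0,0,4.3,1.6,4.6,0,0, 0,0,4.3,1.6,4.6,0,0, 0,0,4.3,1.6,4.6,0,0]'
python3 -m creep '[0,0,4.3,1.6,4.6,0,0, 0,0,4.3,1.6,4.6,0,0, 0,0,4.3,1.6,4.6,0,0, 0,0,4.3,1.6,4.6,0,0, 0,0,4.3,1.6,4.6,0,0]'
python3 -m creep '[0,0,4.3,1.6,4.6,0,0, 0,0,4.3,1.6,4.6,0,0, 0,0,4.3,1.6,4.6,0,0, 0,0,4.3,1.6,4.6,0,0, 0,0,4.3,1.6,4.6,0,0]'
```

```text
time: 0.72
ee_pos: [0.3457, -0.3342, 0.2421]
ee_rot: [-180.0, -0.0, 46.8]
wrist_force: [0.9, -0.5, 1.3]
grip_width: 0.0001
finger_force: 0.0
time: 1.35
ee_pos: [0.4257, -0.1042, 0.2423]
ee_rot: [-180.0, -0.0, 68.3]
wrist_force: [-0.0, -0.7, 0.6]
grip_width: 0.0
finger_force: 0.0
time: 1.98
ee_pos: [0.5057, 0.1259, 0.2421]
ee_rot: [-180.0, 0.0, 89.8]
wrist_force: [0.3, -0.6, 0.3]
grip_width: -0.0001
finger_force: 0.0
```

```bash
python3 -m creep '[0,0,0,-0.8,0,-4,0, 0,0,0,0,0,-5,0, 0,0,0,0,0,-5,0, 0,0,0,0,0,-4.6,0, 0,0,0,0,0,0,0]'
python3 - <<'E'
from station import *
import cv2
o=[]
for n,(x,y) in dict(scene=(235,150),side=(210,125)).items():
    c=read_camera(n)[y:y+150,x:x+200,::-1]
    o.append(cv2.resize(c,None,fx=2,fy=2,interpolation=cv2.INTER_CUBIC) if 0 else cv2.resize(c,(400,300),interpolation=cv2.INTER_CUBIC))
cv2.imwrite("pics/d1.png",cv2.hconcat(o))
E
```

```text
time: 2.6
ee_pos: [0.4947, 0.1236, 0.0534]
ee_rot: [-179.6, 0.1, 89.6]
wrist_force: [-0.7, -0.8, 0.3]
grip_width: 0.0001
finger_force: 0.0
```

View pics/d1.png

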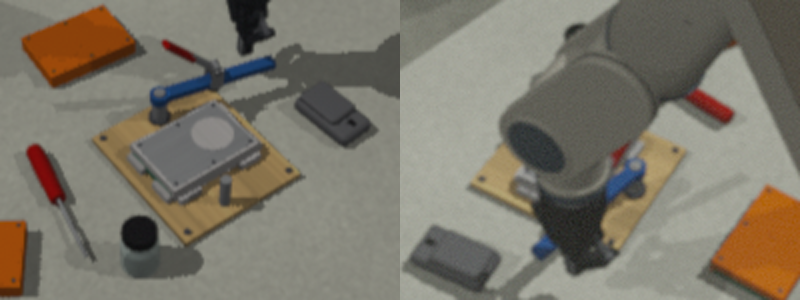

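The fingers are down beside the strap near its free end, at (258,48) left and the strap tip at (272,62). They are clear of the mouse. Next I compute the arc.

```bash
python3 - <<'E'
from h import *
q=np.load("q.npy");s=get_state();print(s["ee_pos"],s["ee_rot"])
pv=W(q,(-.085,0,.056))[:2];p=np.array(s["ee_pos"])[:2]
for d in np.linspace(90,12.8,16):
    f=np.radians(d);n=pv+.16*np.array([np.cos(f),np.sin(f)])+.0245*np.array([-np.sin(f),np.cos(f)])
    print(round(d,1),n.round(4),((n-p)*100).round(2));p=n
E
```

```text
[0.49778652 0.12427356 0.05687396] [-1.79981929e+02  4.12239942e-03  8.96391966e+01]
90.0 [0.5167 0.1259] [1.89 0.17]
84.9 [0.5312 0.1275] [1.45 0.16]
79.7 [0.5457 0.1278] [1.45 0.03]
74.6 [0.5602 0.1267] [ 1.45 -0.11]
69.4 [0.5745 0.1243] [ 1.43 -0.24]
64.3 [0.5886 0.1207] [ 1.41 -0.36]
59.1 [0.6023 0.1158] [ 1.37 -0.49]
54.0 [0.6155 0.1098] [ 1.32 -0.61]
48.8 [0.6281 0.1025] [ 1.26 -0.72]
43.7 [0.64   0.0942] [ 1.19 -0.83]
38.5 [0.6511 0.0848] [ 1.11 -0.94]
33.4 [0.6613 0.0745] [ 1.02 -1.03]
28.2 [0.6706 0.0632] [ 0.92 -1.12]
23.1 [0.6788 0.0512] [ 0.82 -1.2 ]
17.9 [0.6859 0.0386] [ 0.71 -1.27]
12.8 [0.6918 0.0253] [ 0.59 -1.33]
```

```bash
python3 -m creep '[0,0,0,1,0.1,0,0, 0,0,0,0.9,0.1,0,0, 0,0,-5.1,1.45,0.15,0,0, 0,0,-5.1,1.45,0.05,0,0, 0,0,-5.1,1.45,-0.1,0,0]'
python3 -m creep '[0,0,-5.1,1.43,-0.25,0,0, 0,0,-5.1,1.4,-0.35,0,0, 0,0,-5.2,1.37,-0.5,0,0, 0,0,-5.2,1.32,-0.6,0,0, 0,0,-5.2,1.26,-0.7,0,0]'
```

```text
time: 3.32
ee_pos: [0.5615, 0.1274, 0.0576]
ee_rot: [179.9, -0.0, 74.2]
wrist_force: [-0.9, -0.8, 1.4]
grip_width: 0.0003
finger_force: 0.5
time: 3.95
ee_pos: [0.6292, 0.1033, 0.0576]
ee_rot: [180.0, -0.1, 48.4]
wrist_force: [-0.5, -0.3, -0.3]
grip_width: 0.0
finger_force: 0.5
```

```bash
python3 -m creep '[0,0,-5.2,1.2,-0.83,0,0, 0,0,-5.2,1.1,-0.94,0,0, 0,0,-5.1,1.02,-1.03,0,0, 0,0,-5.1,0.92,-1.12,0,0, 0,0,-2.6,0.42,-0.6,0,0]'
python3 -m creep '[0,0,-2.6,0.4,-0.6,0,0, 0,0,-2.6,0.36,-0.63,0,0, 0,0,-2.6,0.35,-0.64,0,0, 0,0,-2.6,0.3,-0.66,0,0, 0,0,0,0,0,0,0]'
python3 - <<'E'
from station import *
import cv2
o=[]
for n,(x,y) in dict(scene=(235,150),side=(210,125)).items():
    o.append(cv2.resize(read_camera(n)[y:y+150,x:x+200,::-1],(400,300),interpolation=cv2.INTER_CUBIC))
cv2.imwrite("pics/d2.png",cv2.hconcat(o));s=get_state();print(s["ee_pos"],s["ee_rot"],s["wrist_force"])
E
```

```text
time: 4.58
ee_pos: [0.676, 0.0577, 0.0575]
ee_rot: [180.0, -0.1, 25.2]
wrist_force: [0.2, 0.8, 0.5]
grip_width: 0.0
finger_force: 0.5
time: 5.2
ee_pos: [0.6886, 0.032, 0.0562]
ee_rot: [180.0, 0.0, 14.9]
wrist_force: [-0.6, -0.2, -0.6]
grip_width: -0.0003
finger_force: 0.0
[0.6882767  0.03250042 0.05610689] [-1.79998367e+02  3.55709040e-02  1.49467943e+01] [-0.54269519 -0.04432816 -0.44499534]
```

View pics/d2.png

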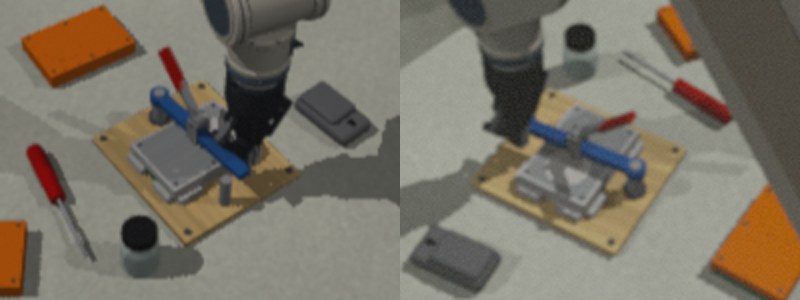

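The strap is almost at the post, with its tip at (245,172) and the post at (225,187) on the left. I push on in small steps until the force rises.

```bash
python3 -m creep '[0,0,-1,0.07,-0.3,0,0, 0,0,-1,0.07,-0.3,0,0, 0,0,0,0,0,0,0]'; python3 -m creep '[0,0,0,0.05,-0.2,0,0, 0,0,0,0,0,0,0]'; python3 -m creep '[0,0,0,0.05,-0.2,0,0, 0,0,0,0,0,0,0]'
```

```text
time: 5.68
ee_pos: [0.6899, 0.0265, 0.0563]
ee_rot: [180.0, 0.0, 12.9]
wrist_force: [-0.1, 0.3, -0.0]
grip_width: -0.0001
finger_force: 0.0
time: 5.92
ee_pos: [0.6905, 0.0246, 0.0563]
ee_rot: [180.0, -0.0, 12.9]
wrist_force: [0.4, -0.1, -0.8]
grip_width: 0.0001
finger_force: 0.0
time: 6.18
ee_pos: [0.6907, 0.0236, 0.0563]
ee_rot: [-179.9, 0.0, 12.9]
wrist_force: [-1.1, 4.8, 0.3]
grip_width: -0.0003
finger_force: 2.5
```

```bash
python3 -m creep '[0,0,0,0.03,-0.15,0,0, 0,0,0,0,0,0,0]'
```

```text
time: 6.42
ee_pos: [0.6908, 0.0234, 0.0563]
ee_rot: [-179.8, 0.0, 12.9]
wrist_force: [-0.8, 10.3, 1.7]
grip_width: 0.0003
finger_force: 5.4
```

The strap is hard against its stop: 10 N with no further travel. I back off and lift.

```bash
python3 -m creep '[0,0,0,-0.4,2,0,0, 0,0,0,-0.3,1.5,0,0, 0,0,0,0,0,5,0, 0,0,0,0,0,6,0, 0,0,0,0,0,6,0]'; python3 -m creep '[0,0,0,0,0,2,0, 0,0,0,-4,-3,0,0, 0,0,0,-4,-3,0,0, 0,0,0,-3.8,-2.6,0,0, 0,0,0,0,0,0,0]'
python3 - <<'E'
from h import *
import cv2
o=[]
for n,(x,y) in OFF.items():
    o.append(cv2.resize(read_camera(n)[y:y+150,x:x+200,::-1],(400,300),interpolation=cv2.INTER_CUBIC))
cv2.imwrite("pics/d3.png",cv2.hconcat(o));s=get_state();print(s["ee_pos"],s["ee_rot"],s["wrist_force"])
q=np.load("q.npy")
for n in OFF:
  for b in (.74,.85,.95): print(n,b,(proj(n,W(q,lev(0,b)))-OFF[n])*2)
E
```

```text
time: 7.05
ee_pos: [0.6838, 0.057, 0.2278]
ee_rot: [180.0, 0.0, 13.0]
wrist_force: [1.8, -0.2, 0.8]
grip_width: 0.0002
finger_force: 0.0
time: 7.68
ee_pos: [0.5632, -0.0307, 0.2455]
ee_rot: [-180.0, 0.2, 12.8]
wrist_force: [0.2, 0.2, 0.7]
grip_width: -0.0001
finger_force: 0.0
[ 0.56636813 -0.02956732  0.24618052] [-1.79996322e+02 -9.60515945e-03  1.29134024e+01] [0.50268657 0.20000103 0.50755269]
scene 0.74 [162.55276691  46.76554972]
scene 0.85 [166.53866346  46.23905591]
scene 0.95 [170.53733581  46.55350471]
side 0.74 [232.04853388 115.39272189]
side 0.85 [225.81256215 108.19732297]
side 0.95 [219.58102999 101.88342227]
```

View pics/d3.png

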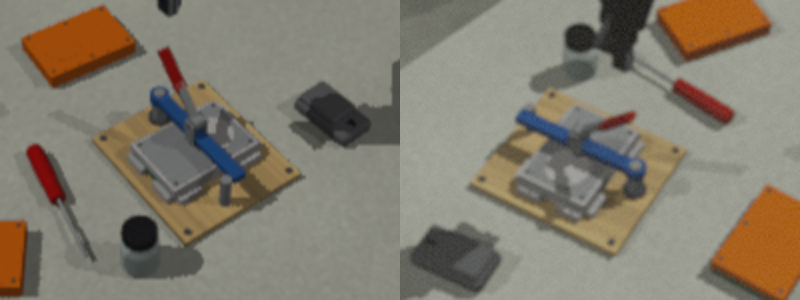

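The strap tip at (240,172) now abuts the post at (227,185). The lever end at (164,50) matches the prediction, so I press straight down.

```bash
python3 -m creep '[0,0,0,0,0,-3.5,0, 0,0,0,0,0,-3.5,0, 0,0,0,0,0,-1,0, 0,0,0,0,0,-1,0, 0,0,0,0,0,-1,0]'; python3 -m creep '[0,0,0,0,0,-1,0, 0,0,0,0,0,-0.7,0, 0,0,0,0,0,-0.7,0, 0,0,0,0,0,-0.7,0, 0,0,0,0,0,0,0]'
```

```text
time: 8.4
ee_pos: [0.5676, -0.0296, 0.147]
ee_rot: [180.0, -0.1, 13.0]
wrist_force: [-0.6, 0.7, 4.3]
grip_width: 0.0001
finger_force: 1.6
time: 9.02
ee_pos: [0.5659, -0.0298, 0.1145]
ee_rot: [-180.0, 0.1, 12.9]
wrist_force: [0.6, -0.5, 0.8]
grip_width: -0.0002
finger_force: 0.0
```

```bash
python3 -m creep '[0,0,0,0,0,-0.5,0, 0,0,0,0,0,-0.5,0, 0,0,0,0,0,-0.4,0, 0,0,0,0,0,0,0]'; python3 -m creep '[0,0,0,0,0,-0.3,0, 0,0,0,0,0,0,0]'; python3 -m creep '[0,0,0,0,0,-0.2,0, 0,0,0,0,0,0,0]'
```

```text
time: 9.52
ee_pos: [0.566, -0.0298, 0.1008]
ee_rot: [-180.0, 0.0, 12.9]
wrist_force: [0.3, -0.5, 0.0]
grip_width: 0.0
finger_force: 0.0
time: 9.78
ee_pos: [0.566, -0.0298, 0.0981]
ee_rot: [-180.0, 0.0, 12.9]
wrist_force: [-2.4, -0.8, 2.9]
grip_width: -0.0005
finger_force: 1.2
time: 10.02
ee_pos: [0.5659, -0.0298, 0.0963]
ee_rot: [-180.0, 0.0, 12.9]
wrist_force: [-3.3, -1.4, 4.8]
grip_width: -0.0002
finger_force: 2.6
```

```bash
python3 -m creep '[0,0,0,0,0,-0.2,0, 0,0,0,0,0,0,0]'; python3 -m creep '[0,0,0,0,0,-0.2,0, 0,0,0,0,0,0,0]'
python3 - <<'E'
from h import *
import cv2
o=[]
for n,(x,y) in OFF.items():
    o.append(cv2.resize(read_camera(n)[y:y+150,x:x+200,::-1],(400,300),interpolation=cv2.INTER_CUBIC))
cv2.imwrite("pics/d4.png",cv2.hconcat(o))
E
```

```text
time: 10.28
ee_pos: [0.566, -0.0298, 0.0958]
ee_rot: [-180.0, 0.0, 12.9]
wrist_force: [-8.9, -1.1, 20.8]
grip_width: -0.0003
finger_force: 10.7
time: 10.52
ee_pos: [0.566, -0.0298, 0.0955]
ee_rot: [180.0, 0.0, 12.9]
wrist_force: [-14.5, -0.7, 38.3]
grip_width: -0.0001
finger_force: 19.3
```

View pics/d4.png

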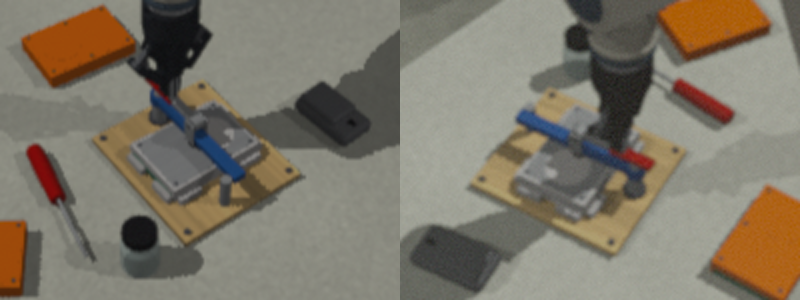

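The lever lies flat along the strap, with its red grip at (632,158) on the right. The reaction was 38 N at a hard stop at the expected height. I lift away and check.

```bash
python3 -m creep '[0,0,0,0,0,1.5,0, 0,0,0,0,0,4,0, 0,0,0,0,0,6,0, 0,0,0,-4,-3,3,0, 0,0,0,-4,-4,0,0]'; python3 -m creep '[0,0,0,-3,-5,0,0, 0,0,0,-2,-5,0,0, 0,0,0,0,-5,0,0, 0,0,0,0,0,0,0]'
python3 - <<'E'
from h import *
import cv2
o=[]
for n,(x,y) in OFF.items():
    o.append(cv2.resize(read_camera(n)[y:y+150,x:x+200,::-1],(400,300),interpolation=cv2.INTER_CUBIC))
cv2.imwrite("pics/d5.png",cv2.hconcat(o))
q=np.load("q.npy")
for n in OFF:
  for b in (0,.1): print(n,b,(proj(n,W(q,lev(0,b)))-OFF[n])*2)
E
```

```text
time: 11.25
ee_pos: [0.4876, -0.1003, 0.24]
ee_rot: [179.8, -0.3, 13.1]
wrist_force: [0.2, -0.5, 0.0]
grip_width: -0.0
finger_force: 0.0
time: 11.75
ee_pos: [0.4365, -0.2528, 0.2375]
ee_rot: [179.9, -0.1, 12.7]
wrist_force: [0.6, 0.2, 0.2]
grip_width: -0.0002
finger_force: 0.0
scene 0 [149.09049625  70.96393287]
scene 0.1 [149.46599752  65.92668378]
side 0 [252.36074179 162.77118199]
side 0.1 [252.02895929 157.06455471]
```

View pics/d5.png

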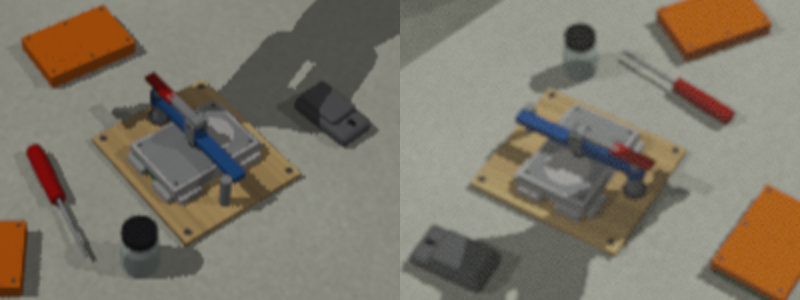

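The lever end at (150,76) left and (652,160) right matches flat. The strap is still at the post and everything else is undisturbed.

```bash
python3 -c "
from station import *
print(finish_job())"
```

```text
the job is handed in; nothing more can be done
None
```

The job is handed in at about 12 s of the 56 s allowed: the strap rests against its stop, the lever was then pressed flat, the screwdriver, jar and mouse look unmoved in the final pictures, and the arm is clear of everything.

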